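Brace the parts jar in the bench holder and unscrew its tight cap

TASK

Set the closed white jar upright into the square pocket of the blue bench holder, fully down, so that it cannot turn. Then unscrew its tight red cap (counterclockwise seen from above) until the threads let go, lift it off and finish holding it level in the gripper just above the open mouth: clear of the jar by a finger's breadth or so, the jar still fully down in the holder. Leave the spray can, the orange box and the marker where they are.

Things in the scene. Friction and masses are not known exactly. Their poses are not given: they have to be found in the camera images.
- jar: white square jar, loose, about 0.35 kg: body 54 x 54 mm, 58 mm high, edges rounded, round neck up to 75 mm; 96.5 mm high with its cap on. Origin at the centre of its underside, z up, x and y square to its sides (a quarter turn makes no difference); small yellow label on the -x side. May be carried by cap or body; on the bare bench it spins along if the cap is turned.
- jar_mid (a point): centre of the jar's square body, on its axis 29 mm above its underside; axes as the jar's
- jar_mouth (a point): centre of the jar's round rim, on its axis 75 mm above its underside, z up. A springy rubber seal on the rim (about 16 N) keeps the cap tight and stiff to turn (well under 1 N m).
- cap: red ribbed round screw cap, loose, 0.06 kg, 52 mm diameter, 34 mm high, screwed on the jar at the start; its lower edge is then 62.5 mm above the jar's underside, 4.5 mm above the jar's shoulder. Origin at the centre of its lower edge, z up. Its hollow is 14 mm deep: lifted 12.5 mm from its closed place, its lower edge is level with the jar's rim.
- cap_mid (a point): centre of the cap, on its axis, 17 mm above its lower edge. Short thread: turned counterclockwise (from above) relative to the jar the cap rises 1.5 mm and is free after about 50 degrees, when the seal lifts it some 2 mm more; at about 95 degrees its lugs run against the next thread, so turn about 75 degrees. While threaded it cannot be pulled off.
- cap_edge (a point): centre of the cap's lower edge (the same point as the origin of cap)
- holder: fixed bench holder: aluminium plate 112 x 112 x 8 mm with blue walls round a square pocket. Origin at the centre of its underside on the bench, x and y square to the pocket walls
- holder_pocket (a point): centre of the pocket's floor, 8 mm above the bench; axes as the holder's. The pocket is 59 x 59 mm inside (the 54 mm jar has 2.5 mm of play each side), its walls reach 18 mm above the floor, the upper 6 mm flared outward. Seated, the jar's underside lies on this floor.
- spray_can: bystander: loose spray can with red cap, 54 mm across, 200 mm high, origin at the centre of its underside
- bearing_box: bystander: loose orange cardboard box 54 x 54 x 25 mm, origin at the centre of its underside
- marker: bystander: loose black and red marker pen, 131 mm long along its y axis, 16 mm thick, origin under its centre
Not all that is in view belongs to the job. Of the things that look like the cap, the larger one is meant.

How it is judged:
By the outcome, as a careful person would: the job done as asked, in the order asked, and still so for the second after the job is handed in, while the arm keeps its last pose, push and grip.
It also fails if it takes over 42 s, if anything falls off the work surface, if the arm or the gripper's body presses on something with over 40 N, if the wrist force passes 120 N, or if a joint passes its speed limit or range.

ROBOT

A 6-joint arm with a two-finger parallel gripper is mounted at the origin on a cart in front of the work surface, level with it; the furniture and walls round the work are solid. World frame = base frame: x ahead of the robot, y to its left, z up, the work surface at z = 0. Lengths are in m, angles in degrees, forces in N, time in s.
With the tool pointing down it reaches from about 0.4 to 0.825 m from the base axis. Payload 7 kg.
Tool frame: the origin (TCP) lies at the very end of the fingers, on their centre line; the grasp point (between the pads) lies 19 mm behind it; z points along the fingers, y is the line along which they close (so a half turn about z gives the same grasp; the last joint's range is limited). The gripper opens to 88 mm and grips with 3 to 60 N. Pads are 19 mm wide; open, the fingers measure 130 mm over their backs; the gripper's body (78 mm by 193 mm) begins 47 mm behind the grasp point.
Start: joints at [-54.368, 20.546, 0.682, 0, -70.136, -16.507], TCP at [0.221, -0.638, 0.227] pointing down, gripper open.
Joint ranges: [-176.03, 176.03], [-82.01, 121.73], [-58.28, 71.71], [-173.87, 95.51], [-174.79, -0.11], [-173.66, 173.66]. Speed limits (degrees/s): [136.94, 136.94, 172.46, 180, 180, 180].

INTERFACE

Orientations are given as [roll, pitch, yaw] about the fixed x, y, z axes, in that order (R = Rz(yaw) Ry(pitch) Rx(roll)).
In Python, from plant import get_state, imaging, r, finder gives the robot as it stands.
- The arm moves only by the shell command python3 -m handwheel 'ROWS' [FORCE]. ROWS is JSON, a list of rows, each a list of 5 numbers: the closure, from 0 (fully open) to 1 (shut), then the shift along the world's x, y, z in cm, then the turn about the world's z in degrees. A call has 1 to 8 rows; each row is the pose to reach, as a shift and turn from the pose commanded when the call began; what a row does not reach only later rows make up. A row lasts 1/8 s, in which the tool goes at most 62.5 mm and 10.7 degrees, less where a joint would pass 70% of its speed; a pose out of reach is approached as far as the arm can. A call with a gripper value outside its range is refused whole. The fingers move at their own pace and stop on an object; FORCE is the grip in N (left out, the last holds). Time passes only in rows, so rows that repeat a pose let the fingers close. It gives the time, the measured TCP pose, the force, the opening and the grip force at its end, in the units of the state.
- get_state(): the state, without advancing time (a new reading comes with each control period).
- imaging.capture(name): name is "side" or "top"; returns (picture, depth): 480x640x3 uint8, red, green, blue; 480x640 float32, m along the optical axis (not along the pixel's ray), 0 where there is no reading.
- imaging.get_calibration(name): a dict with "fx", "fy", "cx", "cy" (pixels), "dist" ([k1, k2, p1, p2, k3] as OpenCV has them; the pictures are not rectified), "rvec" (rotation vector, rad) and "tvec" (3), from world to camera coordinates, as OpenCV has them. Camera axes: x right, y down, z forward; pixel columns grow to the right and rows downward; lengths in m; the calibration is good to about 2 mm. A picture is of the moment at which its call begins. get_calibration takes no time and is no camera call.
- r.close_job(): hands the job in; it is judged then, once.
Trained networks look in the newest picture that a camera, given by its name, has taken for a name from the list of things; names that differ only in an ending like _2 or _b are one class to them, and where a whole thing is asked for, a point or a joint stands for the part that bears it (a point fixed in the world has none). Each returns a list of dicts, best first, with "p" (0 to 1); they miss things now and then, are a little off and sometimes report something else, mostly with a low value. They report only what shows in the picture. A call takes as long as a camera call. They do not tell look-alikes from the thing itself.
- finder.cut_out(camera, query): "region" (480x640 bool, what is visible of it) and "pixel" ([column, row] in pixels, amid what is visible of it).
The state is a dict: "time_s": time; "joints": joint angles; "qd": joint speeds; "joint_torque": joint torques, N m; "tcp_pos": TCP position; "eef_rot": TCP orientation; "contact_force": force on the tool from outside, world axes, zero at the start; "moment": the same for the moment, N m; "gripper_width": finger opening in m; "gripper_force": force on a finger pad.
Only numpy, scipy, OpenCV 4.12 (cv2) and the standard library are available. Lean on these libraries where they do the work, as an engineer would, in place of code of your own. Each camera call takes 0.05 s, during which the arm holds its last target. There are 200 camera calls.

## Working session

There is one attempt and no reset: what is moved stays moved. The work goes in short steps, Python scripts to look and compute and a shell command to move; the robot and the scene stay as the last step left them, time stands still between calls to the robot, and variables do not carry over. Pictures are saved under pics/ and viewed, at most 10 in all, crops included, and the job is handed in when it is done.

```bash
mkdir -p pics; ls
cat > h.py <<'E'
import numpy as np, cv2
from plant import get_state, imaging, r, finder
def cal(n):
    c=imaging.get_calibration(n)
    K=np.array([[c['fx'],0,c['cx']],[0,c['fy'],c['cy']],[0,0,1]])
    R=cv2.Rodrigues(np.array(c['rvec'],float))[0]
    return K,np.array(c['dist'],float),R,np.array(c['tvec'],float).reshape(3)
def cloud(n,depth,mask):
    K,d,R,t=cal(n)
    v,u=np.nonzero(mask&(depth>0))
    p=cv2.undistortPoints(np.stack([u,v],1).astype(float)[:,None],K,d)[:,0]
    z=depth[v,u]
    return (np.c_[p*z[:,None],z]-t)@R, np.c_[u,v]
def save(name,img): cv2.imwrite('pics/'+name,img[:,:,::-1])
E
python3 - <<'E'
from h import *
for n in ['side','top']:
    im,d=imaging.capture(n); save(n+'0.png',im); np.save(n+'0.npy',d)
    for q in ['jar','cap','holder','spray_can','bearing_box','marker']:
        for o in finder.cut_out(n,q):
            P,_=cloud(n,d,o['region'])
            print(n,q,round(o['p'],2),o['pixel'],o['region'].sum(),np.round(np.median(P,0),3) if len(P) else '', np.round(np.percentile(P,2,axis=0),3),np.round(np.percentile(P,98,axis=0),3))
s=get_state(); print(s['time_s'],s['tcp_pos'],s['eef_rot'])
E
```

```text
pics
side jar 0.63 [361.8, 323.6] 1506 [ 0.473 -0.031  0.035] [ 0.442 -0.061  0.003] [ 0.504 -0.02   0.057]
side cap 0.96 [370.2, 290.5] 1368 [ 0.473 -0.039  0.094] [ 0.448 -0.075  0.063] [ 0.498 -0.027  0.097]
side cap 0.91 [426.6, 322.3] 561 [ 0.385 -0.052  0.021] [ 0.369 -0.076  0.   ] [ 0.401 -0.043  0.024]
side holder 0.96 [286.9, 320.5] 4031 [ 0.588 -0.044  0.007] [ 0.531 -0.098  0.   ] [0.649 0.01  0.025]
side spray_can 0.9 [224.0, 194.9] 3370 [ 0.718 -0.22   0.116] [ 0.699 -0.249  0.004] [ 0.745 -0.213  0.199]
side bearing_box 0.87 [447.3, 291.1] 1147 [ 0.349 -0.128  0.022] [ 0.323 -0.169  0.001] [ 0.376 -0.114  0.025]
side marker 0.78 [196.5, 283.8] 547 [ 0.745 -0.106  0.013] [ 0.738 -0.176  0.005] [ 0.756 -0.053  0.017]
top jar 0.48 [305.3, 279.3] 203 [ 0.468 -0.075  0.055] [ 0.439 -0.087 -0.001] [ 0.507 -0.036  0.091]
top cap 0.82 [289.3, 277.9] 658 [ 0.471 -0.056  0.097] [ 0.449 -0.08   0.072] [ 0.495 -0.032  0.1  ]
top cap 0.6 [296.1, 320.8] 289 [ 0.385 -0.063  0.024] [ 0.368 -0.08   0.002] [ 0.401 -0.046  0.027]
top holder 0.89 [293.3, 219.5] 2891 [ 0.589 -0.057  0.009] [ 0.531 -0.114  0.005] [0.648 0.003 0.027]
top holder 0.47 [289.2, 278.9] 675 [ 0.471 -0.056  0.097] [ 0.448 -0.08   0.071] [ 0.495 -0.032  0.1  ]
top spray_can 0.93 [391.8, 136.5] 1483 [ 0.708 -0.235  0.172] [ 0.697 -0.261  0.005] [ 0.742 -0.214  0.202]
top spray_can 0.36 [295.7, 218.7] 2984 [ 0.589 -0.056  0.009] [ 0.529 -0.116  0.004] [0.651 0.003 0.027]
top bearing_box 0.97 [338.7, 340.6] 779 [ 0.349 -0.147  0.025] [ 0.321 -0.172  0.004] [ 0.376 -0.12   0.028]
top marker 0.62 [329.2, 141.7] 449 [ 0.746 -0.122  0.015] [ 0.74  -0.182  0.007] [ 0.756 -0.057  0.02 ]
top marker 0.54 [305.3, 281.8] 168 [ 0.464 -0.075  0.056] [ 0.441 -0.087  0.008] [ 0.504 -0.031  0.082]
0.7 [ 0.22114277 -0.6377436   0.22660024] [-1.79996503e+02  1.89217606e-04 -1.60874350e+02]
```

Run:
```python
import cv2,numpy as np
a=cv2.imread('pics/side0.png')[130:400,130:530];b=cv2.imread('pics/top0.png')[80:380,190:490]
cv2.imwrite('pics/c.png',np.hstack([cv2.resize(a,(400,270)).copy() if 0 else cv2.copyMakeBorder(a,0,30,0,0,0),b]))
b=cv2.imread('pics/top0.png')[165:345,225:375]; a=cv2.imread('pics/side0.png')[240:380,230:480]
cv2.imwrite('pics/d.png',np.hstack([cv2.resize(a,None,fx=1.8,fy=1.8)[:252].copy(),cv2.resize(b,None,fx=1.4,fy=1.4)]))
```

```text
(no output)
```

View pics/c.png

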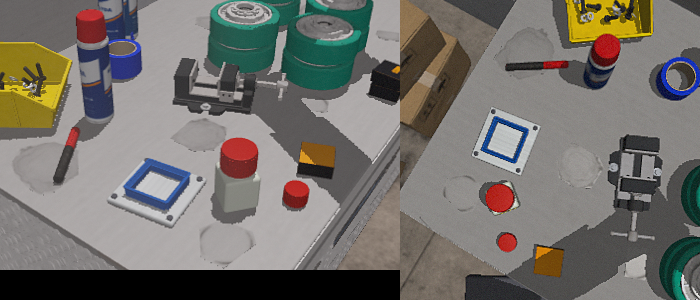

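View pics/d.png

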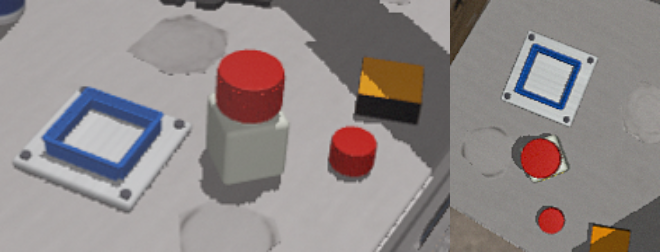

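Candidates: the red cap on the white jar at side (370,290)/top (289,278), about 50 mm wide and 97 mm up. The small loose red cap is at side (427,322)/top (296,321), about 34 mm wide, and the spray can's red cap is at side (221,155). I choose the jar's cap, the larger one on the white square jar. The close crop agrees. Next I measure centres and yaws.

```bash
cat > meas.py <<'E'
from h import *
from scipy.optimize import least_squares
def yawfit(xy):
    (c,s,a)=cv2.minAreaRect(xy.astype(np.float32)*1000); return np.round(np.array(c)/1000,4),np.round(s,1),round((a+45)%90-45,1)
def circ(p):
    h=cv2.convexHull(p.astype(np.float32)*1000)
    f=cv2.fitEllipse(h) ; return np.round(np.array(f[0])/1000,4),np.round(f[1],1)
def yawnormals(n,d,mask):
    # local normals of vertical faces
    K,di,R,t=cal(n); m=cv2.erode(mask.astype(np.uint8),np.ones((3,3)))>0
    P,uv=cloud(n,d,m); out=[]
    from scipy.spatial import cKDTree
    T=cKDTree(uv)
    for i in range(0,len(uv),2):
        q=P[T.query_ball_point(uv[i],4.5)]
        if len(q)<25: continue
        u,s,v=np.linalg.svd(q-q.mean(0)); nn=v[2]
        if abs(nn[2])<.25: out.append(np.degrees(np.arctan2(nn[1],nn[0]))%90)
    a=np.array(out); h,_=np.histogram(a,18,(0,90)); print('norm hist',h)
    m=np.angle(np.mean(np.exp(4j*np.radians(a))))/4; 
    for _ in range(10):
        dd=(a-np.degrees(m)+45)%90-45; m=m+np.radians(np.median(dd[abs(dd)<12]))
    print('yaw mod 90',np.degrees(m),np.sum(abs(dd)<12))
E
python3 - <<'E'
from meas import *
for n in ['top','side']:
    im,d=imaging.capture(n)
    def get(q):
        l=finder.cut_out(n,q); 
        return l[0] if l else None
    o=get('cap'); P,_=cloud(n,d,o['region']); zt=np.percentile(P[:,2],80); T=P[abs(P[:,2]-zt)<.004]; print(n,'cap',o['pixel'],zt,circ(T[:,:2]))
    o=get('holder'); P,_=cloud(n,d,cv2.dilate(o['region'].astype(np.uint8),np.ones((3,3)))>0)
    print(n,'plate',yawfit(P[(P[:,2]>.003)&(P[:,2]<.035)][:,:2]))
    m=o['region']&(im[:,:,2].astype(int)>im[:,:,0]+50); P,_=cloud(n,d,m); T=P[P[:,2]>.018]; print(n,'walls',yawfit(T[:,:2]),np.percentile(P[:,2],[10,50,95]))
    if n=='side':
        o=get('jar'); yawnormals(n,d,o['region'])
        P,_=cloud(n,d,o['region']); T=P[(P[:,2]>.01)&(P[:,2]<.045)]; print('jarbody',yawfit(T[:,:2]),np.percentile(P[:,2],[2,98]))
E
```

```text
top cap [289.1, 277.9] 0.09840989642998903 (array([ 0.472 , -0.0551]), array([50.4, 50.7]))
top plate (array([ 0.5907, -0.0555]), array([117. , 118.3]), -23.0)
top walls (array([ 0.5899, -0.0556]), array([76. , 75.3]), -21.4) [0.01073274 0.02409375 0.02810023]
side cap [373.1, 289.0] 0.09591402723269156 (array([ 0.4727, -0.0526]), array([50.5, 53.7]))
side plate (array([ 0.5913, -0.0533]), array([113.9, 113.2]), -21.1)
side walls (array([ 0.5903, -0.0536]), array([77.5, 75.5]), -20.6) [0.01164072 0.01950183 0.02526596]
norm hist [  5   3   1   0   3   2   8   5   7  10   6   8  26 120  65   7   3   4]
yaw mod 90 -21.60872694429125 225
jarbody (array([ 0.5921, -0.051 ]), array([ 97.2, 100.5]), -20.1) [0.00357874 0.02512154]
```

Run:
```python
from meas import *
n='side'; d=np.load('side0.npy')
im=cv2.imread('pics/side0.png')
P,uv=cloud(n,d,np.ones((480,640),bool))
k=(np.hypot(P[:,0]-.472,P[:,1]+.054)<.045)&(P[:,2]>.008)&(P[:,2]<.053)
m=np.zeros((480,640),bool); m[uv[k][:,1],uv[k][:,0]]=1
print(m.sum()); yawnormals(n,d,m)
# robust fit of a square contour centred at cx,cy
Q=P[k][:,:2]
def res(x):
    a=np.radians(x[2]); w=(Q-x[:2])@np.array([[np.cos(a),-np.sin(a)],[np.sin(a),np.cos(a)]])
    return np.abs(w).max(1)-.027
for a0 in (-30,0,30,45):
    f=least_squares(res,[.472,-.054,a0],loss='soft_l1',f_scale=.001,x_scale=[.01,.01,10]); print(f.x,f.cost)
```

```text
1067
norm hist [  5   9   7  40 266  50   6   6   3   1   3   2   4   4   2   0   3   2]
yaw mod 90 22.018626777416838 366
[ 4.72792076e-01 -5.37467373e-02 -6.84132044e+01] 0.0003224851499156365
[ 0.47279208 -0.05374674 21.58679559] 0.00032248514991563623
[ 0.47279208 -0.05374674 21.58679869] 0.000322485149915436
[ 0.47279208 -0.05374674 21.58679887] 0.00032248514991543614
```

Run:
```python
from meas import *
a=np.array([.221,-.638]);b=np.array([.4725,-.054]);u=(b-a)/np.linalg.norm(b-a)
for n in ['top','side']:
    d=np.load(n+'0.npy');P,_=cloud(n,d,np.ones((480,640),bool))
    s=(P[:,:2]-a)@u; t=(P[:,:2]-a)@np.array([-u[1],u[0]])
    for lo in np.arange(.1,.65,.1):
        k=(s>lo)&(s<lo+.1)&(abs(t)<.13); print(n,round(lo,1),k.sum(),np.round(np.percentile(P[k,2],99.5),3) if k.sum() else '')
```

```text
top 0.1 6156 0.115
top 0.2 8659 0.117
top 0.3 6260 0.064
top 0.4 6525 0.065
top 0.5 6295 0.027
top 0.6 6144 0.1
side 0.1 3506 0.113
side 0.2 8941 0.115
side 0.3 4201 0.062
side 0.4 5766 0.062
side 0.5 5400 0.025
side 0.6 10663 0.097
```

```bash
python3 -m handwheel '[[0,2.3,5.3,0,0],[0,4.6,10.6,0,0],[0,6.9,15.9,0,0],[0,9.1,21.2,0,0],[0,11.4,26.5,0,0],[0,13.7,31.8,0,0],[0,16,37.1,0,0],[0,18.3,42.4,0,0]]' 40
```

```text
time_s: 2.05
tcp_pos: [0.4047, -0.212, 0.227]
eef_rot: [-180.0, 0.1, -160.9]
contact_force: [1.5, 0.1, 0.7]
gripper_width: 0.0877
gripper_force: 0.0
```

```bash
python3 -m handwheel '[[0,2.3,5.3,0,0],[0,4.6,10.7,0,0],[0,6.8,16,0,0],[0,6.8,16,-2,0],[0,6.8,16,-6,0],[0,6.8,16,-11,0],[0,6.8,16,-15,0],[0,6.8,16,-16.2,0]]' 40
```

```text
time_s: 3.05
tcp_pos: [0.4707, -0.0541, 0.0628]
eef_rot: [180.0, -0.2, -160.9]
contact_force: [-0.7, 0.3, 0.5]
gripper_width: 0.0876
gripper_force: 0.0
```

```bash
python3 -m handwheel '[[0,0,0,0,0],[0.3,0,0,0,0],[0.4,0,0,0,0],[1,0,0,0,0],[1,0,0,0,0],[1,0,0,0,0],[1,0,0,0,0]]' 45
```

```text
time_s: 3.92
tcp_pos: [0.4725, -0.054, 0.0649]
eef_rot: [-180.0, 0.0, -160.9]
contact_force: [0.6, -3.5, 5.0]
gripper_width: 0.0514
gripper_force: 45.0
```

```bash
python3 -m handwheel '[[1,0,0,1,0],[1,0,0,3,0],[1,0,0,5,-8],[1,2,0,6,-17],[1,5,0,6,-26],[1,8,0,6,-35],[1,10.8,0,6,-43],[1,11.8,0,6,-43]]'; python3 -m handwheel '[[1,0,0,0,0],[1,0,0,0,0],[1,0,0,0,0]]'
python3 - <<'E'
from meas import *
im,d=imaging.capture('side'); save('side1.png',im[200:360,200:460].repeat(3,0).repeat(3,1))
P,uv=cloud('side',d,np.ones((480,640),bool))
s=get_state();print(s['tcp_pos'],s['eef_rot'])
k=(np.hypot(P[:,0]-.590,P[:,1]+.054)<.045)&(P[:,2]>.072)&(P[:,2]<.112)
m=np.zeros((480,640),bool); m[uv[k][:,1],uv[k][:,0]]=1
print(m.sum()); yawnormals('side',d,m)
Q=P[k][:,:2]
def res(x):
    a=np.radians(x[2]); w=(Q-x[:2])@np.array([[np.cos(a),-np.sin(a)],[np.sin(a),np.cos(a)]])
    return np.abs(w).max(1)-.027
for a0 in (-21,20):
    f=least_squares(res,[.59,-.054,a0],loss='soft_l1',f_scale=.001,x_scale=[.01,.01,10]); print(f.x,f.cost)
k=(np.hypot(P[:,0]-.590,P[:,1]+.054)<.045)&(P[:,2]>.035); print(np.percentile(P[k,2],[0,1,3]))
E
```

```text
time_s: 4.92
tcp_pos: [0.5905, -0.0534, 0.1236]
eef_rot: [-180.0, -0.1, 156.0]
contact_force: [-0.5, -0.2, -5.9]
gripper_width: 0.0519
gripper_force: 45.0
time_s: 5.3
tcp_pos: [0.5893, -0.0537, 0.1247]
eef_rot: [180.0, -0.0, 156.2]
contact_force: [0.2, -0.1, -4.9]
gripper_width: 0.0512
gripper_force: 45.0
[ 0.58950271 -0.05368423  0.12480789] [ 1.79989711e+02 -2.05634892e-03  1.56150565e+02]
1101
norm hist [  1   4   0   5   6   0   0   4   3  10   0   6  30 283  46   7   4  10]
yaw mod 90 -22.117021538913292 372
[  0.58939796  -0.05237367 -21.57813384] 0.00029862028260924323
[  0.58939796  -0.05237367 -21.57813327] 0.00029862028260924984
[0.05909166 0.0643648  0.07059419]
```

View pics/side1.png

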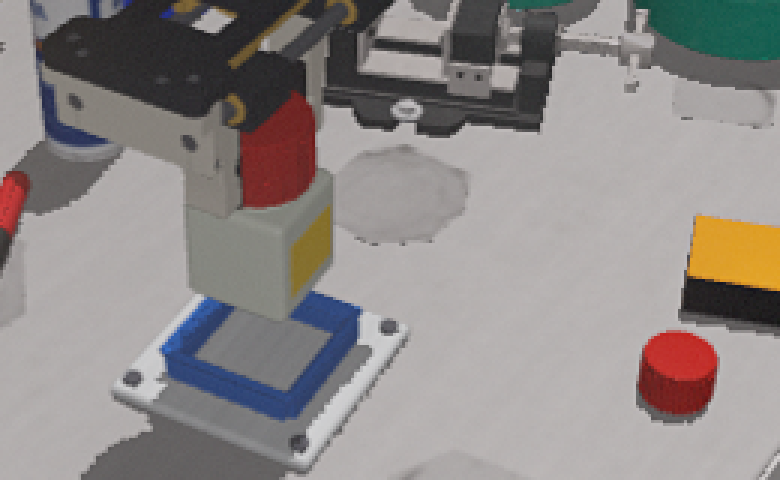

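Side view: jar hangs level and gripped by its cap (crop 275,150), square over the pocket (crop 260,345), with about 1 mm offset and yaw matching. Lowering.

```bash
python3 -m handwheel '[[1,0.1,-0.1,-1,0],[1,0.1,-0.1,-2.5,0],[1,0.1,-0.1,-3.2,0],[1,0.1,-0.1,-3.7,0],[1,0.1,-0.1,-4.1,0],[1,0.1,-0.1,-4.5,0],[1,0.1,-0.1,-4.8,0],[1,0.1,-0.1,-4.8,0]]'
```

```text
time_s: 6.35
tcp_pos: [0.591, -0.0547, 0.0764]
eef_rot: [-180.0, -0.0, 156.1]
contact_force: [-0.4, -0.4, -5.7]
gripper_width: 0.0515
gripper_force: 45.0
```

```bash
python3 -m handwheel '[[1,0,0,-0.2,0],[1,0,0,-0.3,0],[1,0,0,-0.4,0],[1,0,0,-0.4,0],[1,0,0,-0.4,0]]'
```

```text
time_s: 6.98
tcp_pos: [0.5912, -0.0548, 0.073]
eef_rot: [180.0, 0.0, 156.1]
contact_force: [-1.8, -0.8, 1.5]
gripper_width: 0.0512
gripper_force: 45.0
```

```bash
python3 -m handwheel '[[1,0,0,-0.1,0],[1,0,0,-0.1,0],[1,0,0,-0.1,0]]'
python3 - <<'E'
from meas import *
im,d=imaging.capture('side'); save('side2.png',im[230:350,220:420].repeat(3,0).repeat(3,1))
P,uv=cloud('side',d,np.ones((480,640),bool))
k=(np.hypot(P[:,0]-.590,P[:,1]+.054)<.045)&(P[:,2]>.03)&(P[:,2]<.06)
m=np.zeros((480,640),bool); m[uv[k][:,1],uv[k][:,0]]=1
yawnormals('side',d,m)
k=(np.hypot(P[:,0]-.590,P[:,1]+.054)<.038)&(P[:,2]>.055)&(P[:,2]<.075); print('shoulder hist',np.histogram(P[k,2],20,(.055,.075))[0])
print(get_state()['joints'],get_state()['moment'])
E
```

```text
time_s: 7.35
tcp_pos: [0.5914, -0.0549, 0.0728]
eef_rot: [180.0, 0.1, 156.1]
contact_force: [-5.0, -0.4, 8.9]
gripper_width: 0.0515
gripper_force: 45.0
norm hist [  1   0   2   4   3   1   1   0   6   3   1   5  22 164  37   7   2   2]
yaw mod 90 -21.782579201858663 236
shoulder hist [22 34 15 31 30 22 27 42 49 58 32 11  4  1  0 10 10 11 17  8]
[ 1.35564969e+01  2.10787963e+01 -2.07859862e+01  4.06967962e-02
 -4.80929068e+01 -1.27435475e+02] [-0.15479434  1.81906493  0.01847883]
```

View pics/side2.png

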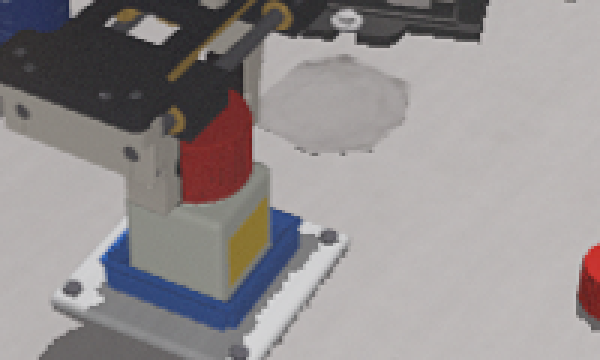

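Jar seated: walls enclose its foot (crop 185,290), shoulder at 66 mm, as it must be. Unscrewing ccw, with the tool following the rise.

```bash
python3 -m handwheel '[[1,0,0,0,0],[1,0,0,0,0],[1,0,0,0.02,8],[1,0,0,0.05,16],[1,0,0,0.07,24],[1,0,0,0.1,32],[1,0,0,0.12,40],[1,0,0,0.12,40]]' 60; python3 -c "
from h import *
print(get_state()['moment'])"
```

```text
time_s: 8.4
tcp_pos: [0.5925, -0.0545, 0.0739]
eef_rot: [-180.0, 0.2, -163.9]
contact_force: [-0.8, 0.2, 5.8]
gripper_width: 0.0516
gripper_force: 60.0
[0.34362572 0.43052579 0.16207023]
```

```bash
python3 -m handwheel '[[1,0,0,0.03,8],[1,0,0,0.06,16],[1,0,0,0.15,24],[1,0,0,0.22,32],[1,0,0,0.25,38],[1,0,0,0.25,38],[1,0,0,0.25,38]]'
python3 - <<'E'
from meas import *
im,d=imaging.capture('side'); save('side3.png',im[230:350,220:420].repeat(3,0).repeat(3,1))
P,uv=cloud('side',d,np.ones((480,640),bool))
k=(np.hypot(P[:,0]-.590,P[:,1]+.054)<.045)&(P[:,2]>.03)&(P[:,2]<.06)
m=np.zeros((480,640),bool); m[uv[k][:,1],uv[k][:,0]]=1
yawnormals('side',d,m)
print(get_state()['moment'])
E
```

```text
time_s: 9.28
tcp_pos: [0.5922, -0.0546, 0.0758]
eef_rot: [-179.9, 0.1, -126.1]
contact_force: [1.5, 0.6, 3.3]
gripper_width: 0.0515
gripper_force: 60.0
norm hist [  1   5   0   1   5   2   0   3   1   2   5   5   8  80 138   5   6   1]
yaw mod 90 -19.263128705107057 233
[ 0.3165847  -0.68429516  0.04721319]
```

View pics/side3.png

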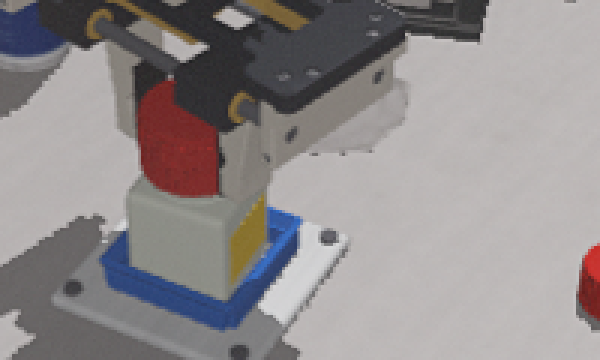

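Jar has turned only 2.5° in its play, and the cap (crop 185,140) is up 3 mm with the torque gone, so the threads should be free. Lifting gently.

```bash
python3 -m handwheel '[[1,0,0,0.1,0],[1,0,0,0.25,0],[1,0,0,0.4,0],[1,0,0,0.4,0]]'
```

```text
time_s: 9.82
tcp_pos: [0.5909, -0.0548, 0.0792]
eef_rot: [180.0, -0.0, -125.9]
contact_force: [1.6, 0.2, -1.2]
gripper_width: 0.0508
gripper_force: 60.0
```

```bash
python3 -m handwheel '[[1,0,0,0.3,0],[1,0,0,0.7,0],[1,0,0,1.1,0],[1,0,0,1.5,0],[1,0,0,1.9,0],[1,0,0,2.2,0],[1,0,0,2.2,0],[1,0,0,2.2,0]]'
python3 - <<'E'
from meas import *
im,d=imaging.capture('side'); save('side4.png',im[210:350,220:420].repeat(3,0).repeat(3,1))
P,uv=cloud('side',d,np.ones((480,640),bool)); c=im[uv[:,1],uv[:,0]].astype(int)
n=np.hypot(P[:,0]-.590,P[:,1]+.054)<.045
red=n&(c[:,0]>100)&(c[:,1]<60); print('cap z',np.percentile(P[red,2],[2,98]))
k=n&(P[:,2]>.05)&(P[:,2]<.09)&~red; print('hist',np.histogram(P[k,2],20,(.05,.09))[0])
print(get_state()['tcp_pos'],get_state()['contact_force'])
E
```

```text
time_s: 10.82
tcp_pos: [0.591, -0.0548, 0.1011]
eef_rot: [180.0, -0.0, -125.9]
contact_force: [-0.2, -0.3, -0.4]
gripper_width: 0.0512
gripper_force: 60.0
cap z [0.10025542 0.1332561 ]
hist [ 53  54  45  43  64  81 131 187 127  32  18  19  33  60  33  47  13  13
  32   5]
[ 0.59101243 -0.05475971  0.10111174] [-0.7036662   0.13239645  0.48609157]
```

View pics/side4.png

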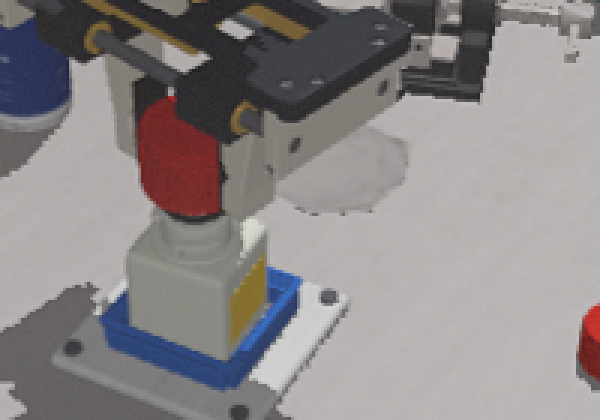

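Cap held level (crop 180,165), its edge near 99 mm, about 16 mm above the open neck (crop 195,235; rim at 83 mm). Jar shoulder at 65–66 mm, still fully down.

```bash
python3 -c "
from plant import r
print(r.close_job())"
```

```text
the job is handed in; nothing more can be done
None
```

I handed the job in at about 10.9 s: the jar is fully down in the holder, and the unscrewed cap is held level about 16 mm above its open mouth; the spray can, box and marker were not touched.

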